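# Hang the teal canister on the kitchen spring scale

## Robot

A 6-joint arm with a two-finger parallel gripper is mounted at the origin on the work surface. World frame = base frame: x ahead of the robot, y to its left, z up, the work surface at z = 0. Lengths are in m, angles in rad, forces in N, time in s.
With the tool pointing down it reaches from about 0.4 to 0.925 m from the base axis. Payload 12.5 kg.
Tool frame: the origin (TCP) lies between the finger pads; the fingertips stand 22 mm ahead of it and the grasp point (between the pads) lies 3 mm ahead of it; z points along the fingers, y is the line along which they close (so a half turn about z gives the same grasp; the last joint's range is limited). The gripper opens to 95 mm and grips with 3 to 60 N. Pads are 20 mm wide; open, the fingers measure 119 mm over their backs; the gripper's body (75 mm by 180 mm) begins 59 mm behind the grasp point.
Start: joints at [1.103, 0.491, 1.559, -0, 1.092, -0.106], TCP at [0.221, 0.585, 0.237] pointing down, gripper open.
Joint ranges: [-3.1, 3.1], [-0.84, 2.19], [0.05, 2.79], [-1.13, 4.28], [0.06, 2.93], [-2.69, 2.69]. Speed limits (rad/s): [2.22, 2.22, 2.79, 3.14, 3.14, 3.14].

## Interface

Orientations are given as a 3x3 rotation matrix whose columns are the frame's x, y, z axes.
In Python, from workcell import sensors, eyes, bot gives the robot as it stands. The module is installed in compiled form; this text tells all that it offers.
- The arm moves only by the shell command python3 -m jog 'ROWS' [OPENING]. ROWS is JSON, one flat list of numbers, 6 for each row, row after row: the shift along the tool's x, y, z normalised to -1 to 1, where 1 is 120 mm, then the turn, a rotation vector about the tool's x, y, z normalised to -1 to 1, where 1 is 360 degrees. A call has 1 to 10 rows; each row shifts and turns the commanded pose from where the row before left it, along the tool's axes as they then stand; what a row does not reach is not made up. A row lasts 1/8 s, in which the tool goes at most 62.5 mm and 10.7 degrees, less where a joint would pass 70% of its speed; a pose out of reach is approached as far as the arm can. A call with a number of a shift or a turn outside -1 to 1 is refused whole. A call with a gripper value outside its range is refused whole. OPENING is the opening, from 0 (shut) to 1 (fully open), set as the call begins (- or left out, the last holds). The fingers move at their own pace and stop on an object; the grip force is fixed at half the most. Time passes only in rows, so rows that do not move let the fingers close. It gives the time, the measured TCP pose, the force, the opening and the grip force at its end, in the units of the state.
- sensors.read_state(): the state, without advancing time (a new reading comes with each control period).
- eyes.snapshot(name): name is "scene" or "side" or "wrist"; returns the picture (400x640x3 uint8, blue, green, red); there is no depth.
- eyes.camera_params(name): a dict with "fx", "fy", "cx", "cy" (pixels), "R" (3x3) and "t" (3): a world point X has camera coordinates R X + t; the wrist camera has in their place "hand_eye" (4x4, takes a point from camera to tool coordinates, whose origin is the TCP and whose axes are the flange's). Camera axes: x right, y down, z forward; pixel columns grow to the right and rows downward; lengths in m; the calibration is good to about 2 mm. A picture is of the moment at which its call begins: read the wrist's pose just before it. camera_params takes no time and is no camera call.
- bot.sign_off(): hands the job in; it is judged then, once.
The state is a dict: "time": time; "joints": joint angles; "joint_velocities": joint speeds; "joint_torque": joint torques, N m; "tool_pos": TCP position; "ee_rot": TCP orientation; "contact_force": force on the tool from outside, world axes, zero at the start; "moment": the same for the moment, N m; "grip_width": finger opening in m; "grip_force": force on a finger pad.
Only numpy, scipy, OpenCV 4.12 (cv2) and the standard library are available. Lean on these libraries where they do the work, as an engineer would, in place of code of your own. Each camera call takes 0.05 s, during which the arm holds its last target. There are 200 camera calls.

## Task

Weigh the teal canister: hang it by its handle on the hook of the spring scale, lowering it gently so that the hook never plunges to its bottom stop. Let go and wait until the dipped hook and the hanging canister have settled. Leave the white and the red canister standing where they are.

Things in the scene. Friction and masses are not known exactly. Their poses are not given: they have to be found in the camera images.
- canister_teal: Teal lidded can, 0.26-0.47 kg, 64 mm wide. Origin: centre of underside, z up. Lid at 48 mm height; over it a flat steel strap handle (14 mm along x), legs at y +-33 mm, shallow roof: underside at 89 mm by the legs, 100 mm mid; the window under it opens along x. Wooden grip 28(x) x 24(y) x 28 mm centred 134 mm up (top 148) on a stem: pinch it along y so that the fingers stay beside the hook
- canister_white: White canister of the same make and size, loose; leave alone. Origin at the centre of its underside.
- canister_red: Red canister of the same make and size, loose; leave alone. Origin at the centre of its underside.
- hook: Spring scale's steel hook. Origin: mid-seat, on top of the 8 mm bar, 180 mm above the table unloaded; z up. Bar along x, points to -x (to the robot +-20 deg): level to -26 mm, upturned tip to -40 mm, 16 mm above seat. Carriage from x +40 mm, column to 37 mm above seat from +58 mm. Slides down only, 150 N/m, 50 mm travel to bottom stop; the can dips it 15-29 mm and it bobs about 1 s

How it is judged:
At the end, for the whole second after the job is handed in: The teal canister hangs by its handle on the hook, within 40 mm of the middle of the seat in plan and within 17 degrees of upright, the hook carries it (over 1.5 N, dipped by more than 8 mm), and both are at rest (hook under 10 mm/s, canister under 30 mm/s) (distance of hook from where it was at the start of the episode above 0.008 m and contact force between canister_teal and hook above 1.5 N and horizontal distance between canister_teal and hook below 0.04 m and z of canister_teal in the frame of hook below -0.07 m and angle between canister_teal's own z axis and vertical below 0.3 rad and linear speed of hook below 0.01 m/s and linear speed of canister_teal below 0.03 m/s); the robot touches nothing.
It fails at once if the hook plunges to its bottom stop (dips more than 46 mm) (distance of hook from where it was at the start of the episode above 0.046 m).
It fails at once if the white canister is displaced by more than 30 mm or tipped over (distance of canister_white from where it was at the start of the episode above 0.03 m or angle between canister_white's own z axis and vertical above 0.5 rad).
It fails at once if the red canister is displaced by more than 30 mm or tipped over (distance of canister_red from where it was at the start of the episode above 0.03 m or angle between canister_red's own z axis and vertical above 0.5 rad).
It also fails if it takes over 48 s, if anything falls off the work surface, if the arm or the gripper's body presses on something with over 40 N, if the wrist force passes 120 N, or if a joint passes its speed limit or range.

## Working session

There is one attempt and no reset: what is moved stays moved. The work goes in short steps, Python scripts to look and compute and a shell command to move; the robot and the scene stay as the last step left them, time stands still between calls to the robot, and variables do not carry over. Pictures are saved under pics/ and viewed, at most 10 in all, crops included, and the job is handed in when it is done.

```bash
mkdir -p pics; python3 - <<'E'
from workcell import sensors, eyes
import cv2, numpy as np
np.set_printoptions(precision=4,suppress=True)
s=sensors.read_state(); print(s['time'],s['tool_pos'],s['ee_rot'],s['grip_width'])
for n in ('scene','side','wrist'):
    cv2.imwrite(f'pics/{n}0.png',eyes.snapshot(n))
    print(n,eyes.camera_params(n))
E
```

```text
0.0 [0.2211 0.5844 0.2361] [[-0.9353  0.3539 -0.0005]
 [ 0.3539  0.9353 -0.001 ]
 [ 0.0001 -0.0011 -1.    ]] 0.09518483774017839
scene {'fx': 408.46382826891306, 'fy': 408.46382826891306, 'cx': 320.01009661462825, 'cy': 200.88739794700518, 'R': array([[ 0.7863,  0.6179, -0.0003],
       [ 0.3636, -0.463 , -0.8084],
       [-0.4996,  0.6355, -0.5887]]), 't': array([-0.3818, -0.0925,  1.2662])}
side {'fx': 462.57971482994503, 'fy': 462.57971482994503, 'cx': 323.8519023325642, 'cy': 199.63577691202536, 'R': array([[ 0.9698, -0.2437,  0.0059],
       [-0.1765, -0.7187, -0.6725],
       [ 0.1681,  0.6512, -0.7401]]), 't': array([-0.5322,  0.1678,  0.9054])}
wrist {'fx': 355.49108415395204, 'fy': 355.49108415395204, 'cx': 321.82255811683376, 'cy': 202.37035825944835, 'hand_eye': array([[ 0.0004, -0.9612, -0.2758,  0.0776],
       [ 1.    ,  0.0003,  0.0002,  0.0006],
       [-0.0001, -0.2758,  0.9612, -0.1468],
       [ 0.    ,  0.    ,  0.    ,  1.    ]])}
```

View pics/scene0.png

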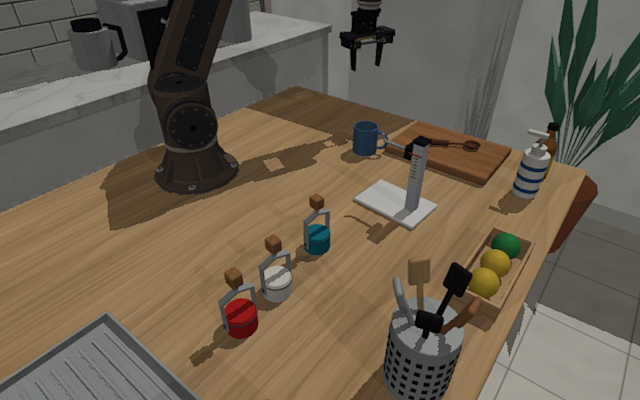

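View pics/side0.png

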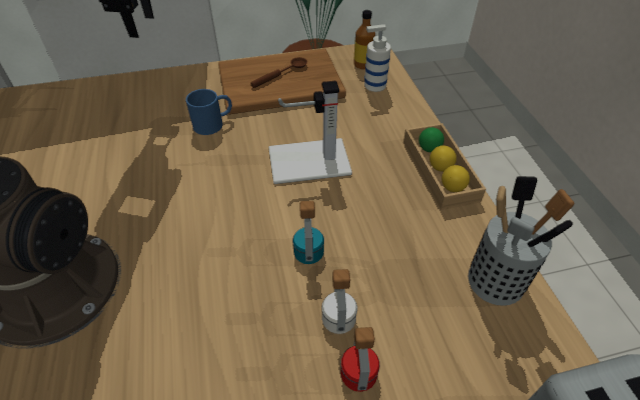

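The scene view shows the teal grip at about (317,201) and the hook at about (395,143). In the side view they are at about (307,210) and (295,102). I'll zoom in for accurate pixels.

```bash
python3 - <<'E'
import cv2, numpy as np
A=cv2.imread('pics/scene0.png');B=cv2.imread('pics/side0.png')
def c(I,x,y): 
    o=cv2.resize(I[y:y+60,x:x+80],None,fx=5,fy=5,interpolation=cv2.INTER_CUBIC)
    for k in range(0,80,10): cv2.line(o,(k*5,0),(k*5,6),(0,0,255),1); cv2.putText(o,str(x+k),(k*5,16),0,.35,(0,0,255),1)
    for k in range(0,60,10): cv2.line(o,(0,k*5),(6,k*5),(0,0,255),1); cv2.putText(o,str(y+k),(8,k*5+4),0,.35,(0,0,255),1)
    return o
cv2.imwrite('pics/z1.png',np.vstack([np.hstack([c(A,278,193),c(A,365,125)]),np.hstack([c(B,268,202),c(B,268,75)])]))
E
```

```text
(no output)
```

View pics/z1.png

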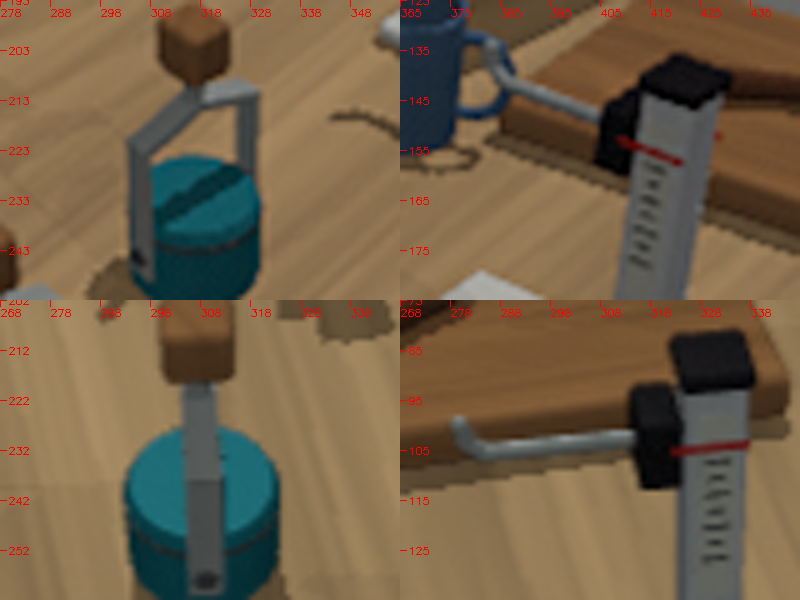

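```bash
cat > h.py <<'E'
import numpy as np, cv2
from workcell import sensors, eyes
np.set_printoptions(precision=4,suppress=True)
def P(n):
    c=eyes.camera_params(n); K=np.array([[c['fx'],0,c['cx']],[0,c['fy'],c['cy']],[0,0,1]])
    return K@np.c_[c['R'],c['t']]
def tri(a,b):
    X=cv2.triangulatePoints(P('scene'),P('side'),np.array(a,float).reshape(2,1),np.array(b,float).reshape(2,1)); return (X[:3]/X[3]).ravel()
def pix(n,X):
    q=P(n)@np.r_[X,1]; return q[:2]/q[2]
def plane(n,uv,z):
    M=P(n); H=np.c_[M[:,0],M[:,1],M[:,2]*z+M[:,3]]; q=np.linalg.solve(H,[*uv,1]); return q[:2]/q[2]
E
python3 - <<'E'
from h import *
for nm,a,b,z in [('lid',(317.4,232.6),(308.2,239),.048),('stem',(317.4,211.4),(307.8,219),.104),('corner',(385.6,140.4),(284.6,105.4),.176),('tip',(383,134.4),(279.8,99.4),.194),('carr',(405,148.6),(314.6,102.6),.176)]:
    print(nm,tri(a,b),plane('scene',a,z),plane('side',b,z))
print('shoulders',plane('scene',(306,222.4),.09),plane('scene',(327.4,212),.09))
E
```

```text
lid [ 0.5063 -0.0379  0.0406] [ 0.5112 -0.0425] [ 0.5049 -0.045 ]
stem [ 0.5067 -0.0381  0.104 ] [ 0.5061 -0.0357] [ 0.5064 -0.0399]
corner [0.5173 0.2312 0.176 ] [0.516  0.2353] [0.5166 0.2284]
tip [0.5078 0.2328 0.1909] [0.5104 0.2287] [0.507  0.2275]
carr [0.5813 0.2166 0.1814] [0.5766 0.2274] [0.5827 0.2229]
shoulders [ 0.4998 -0.0691] [ 0.5144 -0.0089]
```

```bash
python3 -m jog '[0,0,-0.372,0,0,0, 0,0,-0.372,0,0,0, 0,0,-0.372,0,0,0, -0.422,-0.235,0,0,0,0, -0.422,-0.235,0,0,0,0, -0.422,-0.235,0,0,0,0, -0.422,-0.235,0,0,0,0, -0.422,-0.235,0,0,0,0, -0.422,-0.235,0,0,0,0, -0.422,-0.235,0,0,0,0]' && python3 -m jog '[-0.422,-0.235,0,0,0,0, 0,0,0,0,0,-0.0195, 0,0,0,0,0,0, 0,0,0,0,0,0, 0,0,0,0,0,0]'
python3 - <<'E'
from h import *
s=sensors.read_state(); print(s['time'],s['tool_pos'],s['ee_rot'])
np.savez('w1.npz',p=s['tool_pos'],R=s['ee_rot'])
I=eyes.snapshot('wrist'); cv2.imwrite('pics/w1.png',I)
E
```

```text
time: 1.4
tool_pos: [0.4838, 0.2728, 0.3705]
ee_rot: [[-0.935, 0.354, -0.0], [0.354, 0.935, 0.0], [0.0, 0.0, -1.0]]
contact_force: [1.0, 0.7, 0.7]
grip_width: 0.095
grip_force: 0.0
time: 2.02
tool_pos: [0.5199, 0.2307, 0.3707]
ee_rot: [[-0.971, 0.237, 0.0], [0.237, 0.971, 0.0], [-0.0, 0.0, -1.0]]
contact_force: [0.4, 0.0, 0.6]
grip_width: 0.0951
grip_force: 0.0
2.025 [0.5199 0.2307 0.3707] [[-0.9714  0.2373  0.0001]
 [ 0.2373  0.9714  0.0001]
 [-0.0001  0.0002 -1.    ]]
```

View pics/w1.png

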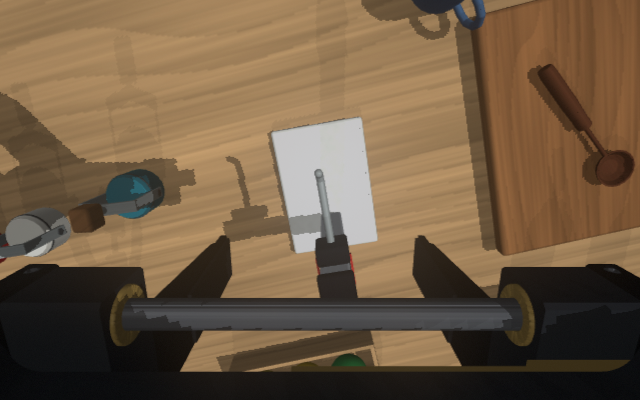

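The wrist view shows the hook tip at (319,173), the carriage joint at about (330,238), and the teal grip at about (87,217).

```bash
python3 - <<'E'
import cv2, numpy as np
A=cv2.imread('pics/w1.png')
def c(I,x,y): 
    o=cv2.resize(I[y:y+120,x:x+80],None,fx=5,fy=5,interpolation=cv2.INTER_CUBIC)
    for k in range(0,80,10): cv2.line(o,(k*5,0),(k*5,6),(0,0,255),1); cv2.putText(o,str(x+k),(k*5,16),0,.35,(0,0,255),1)
    for k in range(0,120,10): cv2.line(o,(0,k*5),(6,k*5),(0,0,255),1); cv2.putText(o,str(y+k),(8,k*5+4),0,.35,(0,0,255),1)
    return o
m=cv2.resize(A[155:245,20:180],None,fx=3,fy=3,interpolation=cv2.INTER_CUBIC)
cv2.imwrite('pics/z2.png',np.hstack([c(A,290,155),np.vstack([cv2.resize(A[165:235,60:170],(400,255),interpolation=cv2.INTER_CUBIC),np.zeros((345,400,3),np.uint8)])]))
E
```

```text
(no output)
```

View pics/z2.png

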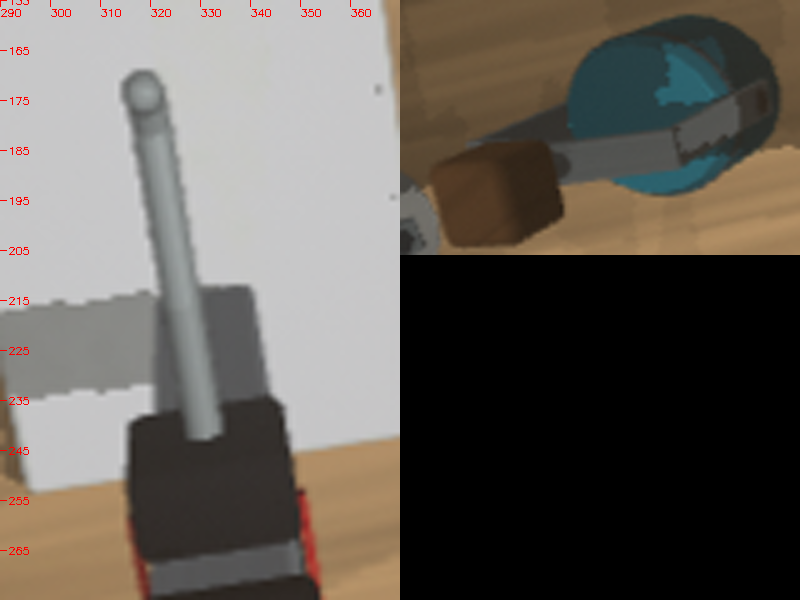

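```bash
cat >> h.py <<'E'
def wplane(uv,z,p,R):
    c=eyes.camera_params('wrist'); d=np.array([(uv[0]-c['cx'])/c['fx'],(uv[1]-c['cy'])/c['fy'],1]); h=c['hand_eye']
    d=R@h[:3,:3]@d; o=R@h[:3,3]+p
    return (o+d*(z-o[2])/d[2])[:2]
E
python3 - <<'E'
from h import *
f=np.load('w1.npz');p,R=f['p'],f['R']
for n,uv,z in [('tip',(318.8,173),.192),('bar0',(320.4,181),.176),('barend',(331,242),.176),('gripTop',(82.8,218.6),.148),('stem',(104.5,209.8),.103)]:
    print(n,wplane(uv,z,p,R))
a=wplane((320.4,181),.176,p,R);b=wplane((331,242),.176,p,R);print(np.degrees(np.arctan2(*(b-a)[::-1])),np.linalg.norm(b-a))
print('white grip',plane('scene',(273,243),.134),plane('side',(341,280),.134), 'teal grip', plane('scene',(316.8,202),.134),plane('side',(307.6,210),.134))
E
```

```text
tip [0.5071 0.2316]
bar0 [0.5183 0.2303]
barend [0.5835 0.2256]
gripTop [ 0.5036 -0.0341]
stem [ 0.5065 -0.0382]
-4.1258632887690485 0.06531834770237119
white grip [ 0.5252 -0.1991] [ 0.5256 -0.2049] teal grip [ 0.5081 -0.0401] [ 0.5059 -0.043 ]
```

```bash
python3 -m jog '[-0.085,-0.441,0,0,0,0, -0.085,-0.441,0,0,0,0, -0.085,-0.441,0,0,0,0, -0.085,-0.441,0,0,0,0, -0.085,-0.441,0,0,0,0, 0,0,0.45,0,0,0, 0,0,0.45,0,0,0, 0,0,0.25,0,0,0, 0,0,0,0,0,0, 0,0,0,0,0,0]'
python3 - <<'E'
from h import *
s=sensors.read_state(); print(s['time'],s['tool_pos'],s['ee_rot'])
np.savez('w2.npz',p=s['tool_pos'],R=s['ee_rot'])
A=eyes.snapshot('wrist'); cv2.imwrite('pics/w2.png',A)
E
```

```text
time: 3.32
tool_pos: [0.5077, -0.0388, 0.2339]
ee_rot: [[-0.972, 0.237, 0.002], [0.237, 0.972, -0.0], [-0.002, 0.0, -1.0]]
contact_force: [-0.4, -0.4, -0.0]
grip_width: 0.0949
grip_force: 0.0
3.325 [ 0.5077 -0.0388  0.2339] [[-0.9716  0.2368  0.0018]
 [ 0.2368  0.9716 -0.0003]
 [-0.0018  0.0001 -1.    ]]
```

View pics/w2.png

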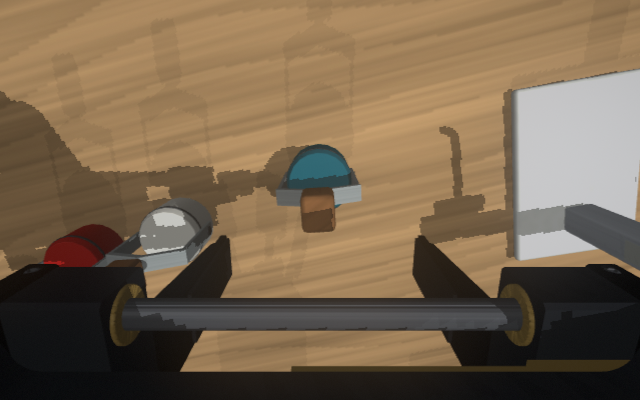

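The wrist view shows the teal grip top at about (318,209), with the strap shoulders at (288,197) and (350,193). The handle is therefore turned about 4° from the tool, with a y offset of about -3 mm. I'll correct both, descend and grip.

```bash
python3 -m jog '[0.01,-0.02,0,0,0,-0.011, 0,0,0.35,0,0,0, 0,0,0.3,0,0,0, 0,0,0.14,0,0,0, 0,0,0,0,0,0, 0,0,0,0,0,0]' && python3 -m jog '[0,0,0,0,0,0, 0,0,0,0,0,0, 0,0,0,0,0,0, 0,0,0,0,0,0, 0,0,0,0,0,0, 0,0,0,0,0,0]' 0
```

```text
time: 4.12
tool_pos: [0.5061, -0.0411, 0.1391]
ee_rot: [[-0.986, 0.169, 0.002], [0.169, 0.986, -0.0], [-0.002, 0.0, -1.0]]
contact_force: [-0.6, -0.3, 0.0]
grip_width: 0.0951
grip_force: 0.0
time: 4.88
tool_pos: [0.5053, -0.041, 0.1377]
ee_rot: [[-0.986, 0.169, -0.0], [0.169, 0.986, 0.0], [0.0, 0.0, -1.0]]
contact_force: [-0.4, 0.2, -0.0]
grip_width: 0.0407
grip_force: 0.0
```

```bash
python3 -m jog '[0,0,0,0,0,0, 0,0,0,0,0,0, 0,0,0,0,0,0, 0,0,0,0,0,0, 0,0,0,0,0,0]' 0 && python3 -m jog '[0,0,-0.2,0,0,0, 0,0,-0.4,0,0,0, 0,0,-0.45,0,0,0, 0,0,-0.45,0,0,0, 0,0,-0.3,0,0,0, 0,0,0,0,0,0, 0,0,0,0,0,0]'
```

```text
time: 5.5
tool_pos: [0.5053, -0.041, 0.1377]
ee_rot: [[-0.986, 0.169, -0.0], [0.169, 0.986, 0.0], [0.0, 0.0, -1.0]]
contact_force: [0.6, -0.5, -1.9]
grip_width: 0.0237
grip_force: 29.9
time: 6.38
tool_pos: [0.5047, -0.0409, 0.3522]
ee_rot: [[-0.986, 0.169, -0.002], [0.169, 0.986, 0.001], [0.002, 0.0, -1.0]]
contact_force: [0.1, 0.2, -3.4]
grip_width: 0.0238
grip_force: 29.9
```

```bash
python3 -m jog '[0,0,0,0,0,-0.0145, 0.061,0.2,0,0,0,0, 0.122,0.4,0,0,0,0, 0.137,0.45,0,0,0,0, 0.137,0.45,0,0,0,0, 0.122,0.4,0,0,0,0, 0.076,0.25,0,0,0,0, 0.034,0.112,0,0,0,0, 0,0,0,0,0,0, 0,0,0,0,0,0]' && python3 -m jog '[0,0,0.15,0,0,0, 0,0,0.25,0,0,0, 0,0,0.25,0,0,0, 0,0,0.15,0,0,0, 0,0,0.07,0,0,0, 0,0,0,0,0,0, 0,0,0,0,0,0, 0,0,0,0,0,0]'
python3 - <<'E'
import sys
from h import *
s=sensors.read_state(); print(s['time'],s['tool_pos'],s['ee_rot'])
A=eyes.snapshot('scene');B=eyes.snapshot('side'); cv2.imwrite('pics/a3.png',A); cv2.imwrite('pics/b3.png',B)
def c(I,x,y): 
    o=cv2.resize(I[y:y+150,x:x+100],None,fx=4,fy=4,interpolation=cv2.INTER_CUBIC)
    for k in range(0,100,10): cv2.line(o,(k*4,0),(k*4,6),(0,0,255),1); cv2.putText(o,str(x+k),(k*4,16),0,.35,(0,0,255),1)
    for k in range(0,150,10): cv2.line(o,(0,k*4),(6,k*4),(0,0,255),1); cv2.putText(o,str(y+k),(8,k*4+4),0,.35,(0,0,255),1)
    return o
u=pix('scene',[.47,.236,.19]).astype(int); v=pix('side',[.47,.236,.19]).astype(int)
cv2.imwrite('pics/z3.png',np.hstack([c(A,u[0]-50,u[1]-70),c(B,v[0]-50,v[1]-70)]))
E
```

```text
time: 7.62
tool_pos: [0.4446, 0.2352, 0.3533]
ee_rot: [[-0.997, 0.08, -0.001], [0.08, 0.997, -0.0], [0.001, -0.001, -1.0]]
contact_force: [0.1, 0.0, -3.0]
grip_width: 0.0237
grip_force: 29.9
time: 8.62
tool_pos: [0.4446, 0.2361, 0.25]
ee_rot: [[-0.997, 0.079, 0.001], [0.079, 0.997, 0.0], [-0.001, 0.001, -1.0]]
contact_force: [0.0, 0.2, -3.1]
grip_width: 0.0237
grip_force: 29.9
8.625 [0.4446 0.2361 0.25  ] [[-0.9969  0.079   0.0012]
 [ 0.079   0.9969  0.0005]
 [-0.0011  0.0006 -1.    ]]
```

View pics/z3.png

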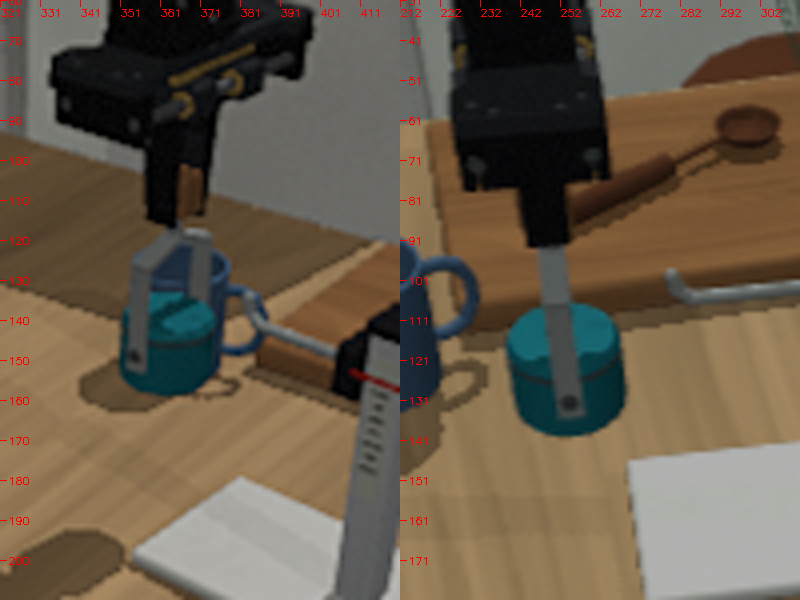

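The scene and side zooms show the can hanging upright in the gripper, window facing the hook, with the tip at scene (383,134) and side (279,99). Next I'll check the relative geometry.

```bash
python3 - <<'E'
from h import *
print('stem',tri((366,117),(250,93)),plane('scene',(366,117),.215),plane('side',(250,93),.215))
a=plane('scene',(357.7,125.5),.204);b=plane('scene',(371,118.7),.204);print('shoulders',a,b,(a+b)/2)
print('tip',tri((383,134.3),(279.8,99.4)),plane('scene',(383,134.3),.192),plane('side',(279.8,99.4),.192))
print('mug',plane('side',(205,130),0),plane('scene',(366,153),0))
E
```

```text
stem [0.4471 0.2401 0.2158] [0.443  0.2507] [0.4462 0.2353]
shoulders [0.4419 0.2142] [0.4468 0.2707] [0.4443 0.2424]
tip [0.5078 0.2326 0.1911] [0.5082 0.2327] [0.5074 0.2303]
mug [0.3267 0.4103] [0.3506 0.4192]
```

```bash
python3 -m jog '[-0.1,0,0,0,0,0, -0.2,-0.005,0,0,0,0, -0.2,-0.005,0,0,0,0, -0.17,-0.005,0,0,0,0, -0.1,0,0,0,0,0, -0.04,0,0,0,0,0, 0,0,0,0,0,0, 0,0,0,0,0,0]' && python3 -m jog '[0,0,0.08,0,0,0, 0,0,0.06,0,0,0, 0,0,0.04,0,0,0, 0,0,0,0,0,0, 0,0,0,0,0,0]'
python3 - <<'E'
from h import *
A=eyes.snapshot('scene');B=eyes.snapshot('side'); cv2.imwrite('pics/a4.png',A); cv2.imwrite('pics/b4.png',B)
def c(I,x,y): return cv2.resize(I[y:y+150,x:x+100],None,fx=4,fy=4,interpolation=cv2.INTER_CUBIC)
u=pix('scene',[.54,.23,.19]).astype(int); v=pix('side',[.54,.23,.19]).astype(int); print(u,v)
cv2.imwrite('pics/z4.png',np.hstack([c(A,u[0]-50,u[1]-70),c(B,v[0]-50,v[1]-70)]))
E
```

```text
time: 9.72
tool_pos: [0.5406, 0.2268, 0.2495]
ee_rot: [[-0.997, 0.079, -0.0], [0.079, 0.997, 0.0], [0.0, 0.0, -1.0]]
contact_force: [-1.2, -0.8, -4.1]
grip_width: 0.0236
grip_force: 29.9
time: 10.35
tool_pos: [0.5412, 0.2267, 0.2279]
ee_rot: [[-0.997, 0.079, 0.0], [0.079, 0.997, 0.0], [-0.0, 0.0, -1.0]]
contact_force: [0.2, -0.5, -4.5]
grip_width: 0.0239
grip_force: 29.9
[393 138] [294  98]
```

View pics/z4.png

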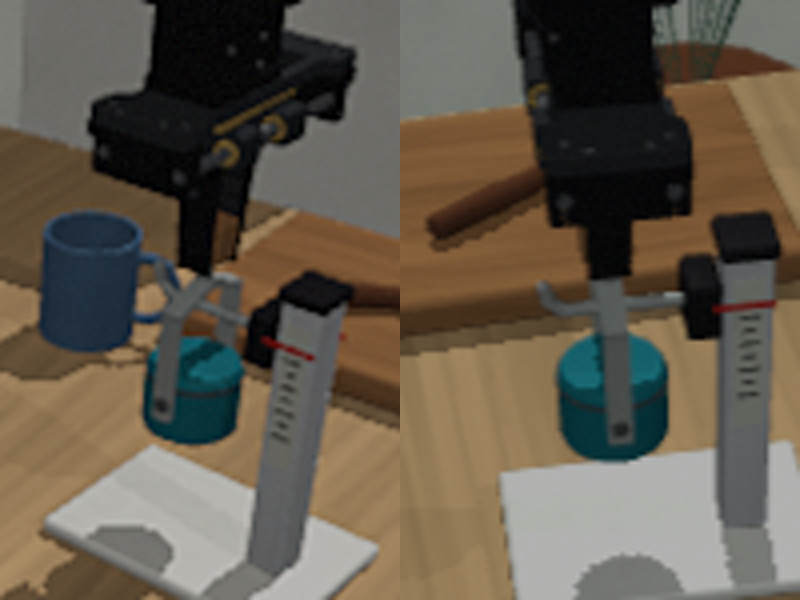

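The zoom shows the hook passing through the window under the strap roof, with the can centred on the bar. I'll lower slowly and watch the force.

```bash
python3 -m jog '[0,0,0.04,0,0,0, 0,0,0.04,0,0,0, 0,0,0.04,0,0,0, 0,0,0.04,0,0,0, 0,0,0,0,0,0, 0,0,0,0,0,0]' && python3 -m jog '[0,0,0.03,0,0,0, 0,0,0.03,0,0,0, 0,0,0.03,0,0,0, 0,0,0,0,0,0, 0,0,0,0,0,0, 0,0,0,0,0,0]'
```

```text
time: 11.2
tool_pos: [0.5411, 0.2266, 0.2087]
ee_rot: [[-0.997, 0.079, 0.0], [0.079, 0.997, 0.0], [-0.0, 0.0, -1.0]]
contact_force: [-0.7, -0.4, -2.0]
grip_width: 0.024
grip_force: 29.9
time: 11.95
tool_pos: [0.5412, 0.2267, 0.1979]
ee_rot: [[-0.997, 0.079, 0.0], [0.079, 0.997, 0.0], [-0.0, 0.0, -1.0]]
contact_force: [0.4, 0.3, -0.7]
grip_width: 0.0234
grip_force: 29.9
```

```bash
python3 -m jog '[0,0,0.03,0,0,0, 0,0,0,0,0,0, 0,0,0,0,0,0, 0,0,0,0,0,0]'; for i in 1 2 3; do python3 -m jog '[0,0,0,0,0,0]' | grep contact; done
```

```text
time: 12.45
tool_pos: [0.5412, 0.2267, 0.1942]
ee_rot: [[-0.997, 0.079, 0.0], [0.079, 0.997, 0.0], [-0.0, 0.0, -1.0]]
contact_force: [1.6, 1.0, 0.1]
grip_width: 0.0236
grip_force: 29.9
contact_force: [1.4, 1.5, 1.0]
contact_force: [0.7, 1.6, 0.5]
contact_force: [1.5, 1.4, 0.4]
```

```bash
python3 -m jog '[0,0,0,0,0,0, 0,0,0,0,0,0, 0,0,0,0,0,0, 0,0,0,0,0,0, 0,0,0,0,0,0, 0,0,0,0,0,0, 0,0,0,0,0,0, 0,0,0,0,0,0]' 0.7
python3 - <<'E'
from h import *
A=eyes.snapshot('scene');B=eyes.snapshot('side'); cv2.imwrite('pics/a5.png',A); cv2.imwrite('pics/b5.png',B)
c=lambda I,x,y: cv2.resize(I[y:y+150,x:x+100],None,fx=4,fy=4,interpolation=cv2.INTER_CUBIC)
cv2.imwrite('pics/z5.png',np.hstack([c(A,343,68),c(B,244,28)]))
E
```

```text
time: 13.82
tool_pos: [0.5411, 0.2267, 0.1942]
ee_rot: [[-0.997, 0.079, 0.0], [0.079, 0.997, 0.0], [-0.0, 0.0, -1.0]]
contact_force: [0.5, 0.7, -0.4]
grip_width: 0.0668
grip_force: 0.0
```

View pics/z5.png

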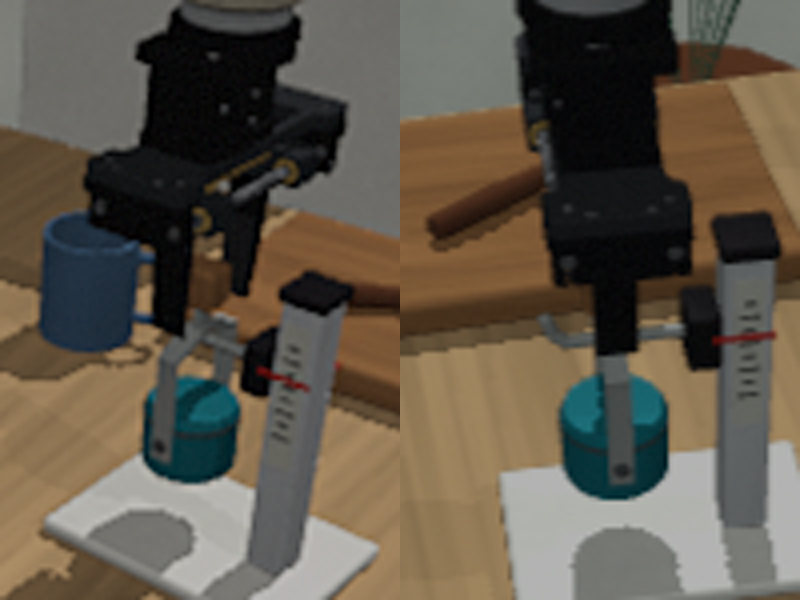

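The can hangs upright and free between the open fingers, and the hook has dipped about two scale marks. I'll retract straight up slowly and let it settle.

```bash
python3 -m jog '[0,0,-0.1,0,0,0, 0,0,-0.2,0,0,0, 0,0,-0.3,0,0,0, 0,0,-0.4,0,0,0, 0,0,-0.3,0,0,0, 0,0,0,0,0,0, 0,0,0,0,0,0, 0,0,0,0,0,0, 0,0,0,0,0,0, 0,0,0,0,0,0]' && for i in 1 2 ; do python3 -m jog '[0,0,0,0,0,0,0,0,0,0,0,0,0,0,0,0,0,0,0,0,0,0,0,0,0,0,0,0,0,0,0,0,0,0,0,0,0,0,0,0,0,0,0,0,0,0,0,0,0,0,0,0,0,0,0,0,0,0,0,0]' | head -1; done
python3 - <<'E'
from h import *
import subprocess
A=eyes.snapshot('scene');B=eyes.snapshot('side')
for _ in range(4): eyes.snapshot('scene')
A2=eyes.snapshot('scene');B2=eyes.snapshot('side')
print('motion',cv2.absdiff(A,A2)[95:200,370:420].max(),cv2.absdiff(B,B2)[95:160,270:330].max())
c=lambda I,x,y: cv2.resize(I[y:y+150,x:x+100],None,fx=4,fy=4,interpolation=cv2.INTER_CUBIC)
cv2.imwrite('pics/z6.png',np.hstack([c(A2,343,68),c(B2,244,28)]))
E
```

```text
time: 15.18
tool_pos: [0.5411, 0.2266, 0.3497]
ee_rot: [[-0.997, 0.079, -0.001], [0.079, 0.997, -0.0], [0.001, -0.0, -1.0]]
contact_force: [-1.1, -0.7, 0.5]
grip_width: 0.0667
grip_force: 0.0
time: 16.42
time: 17.68
motion 11 7
```

View pics/z6.png

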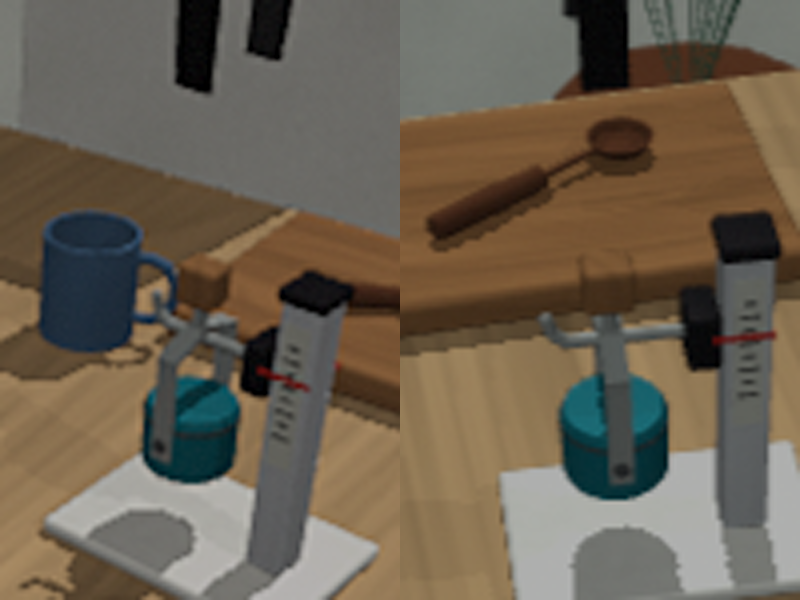

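The can hangs upright on the seat, the gripper is well clear above, and nothing is moving beyond image noise. I'm handing in.

```bash
python3 -c "
from workcell import bot; print(bot.sign_off())"
```

```text
the job is handed in; nothing more can be done
None
```

The teal canister hangs upright and at rest on the hook, which dipped without reaching its stop; the gripper is clear, the white and red canisters were not touched, and the job is handed in at about 18 s (no verdict was returned).

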